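Tip varnished walnut pieces out of a hinged tray into a crate

ROBOT

A 6-joint arm with a two-finger parallel gripper is mounted at the origin on the work surface. World frame = base frame: x ahead of the robot, y to its left, z up, the work surface at z = 0. Lengths are in m, angles in rad, forces in N, time in s.
With the tool pointing down it reaches from about 0.35 to 0.875 m from the base axis. Payload 4.2 kg.
Tool frame: the origin (TCP) lies at the very end of the fingers, on their centre line; the grasp point (between the pads) lies 19 mm behind it (bot.grip_depth is the distance from the TCP to the grasp point, in m); z points along the fingers, y is the line along which they close (so a half turn about z gives the same grasp; the last joint's range is limited). The gripper opens to 87 mm and grips with 3 to 60 N. Pads are 19 mm wide; open, the fingers measure 117 mm over their backs; the gripper's body (75 mm by 190 mm) begins 51 mm behind the grasp point.
Start: joints at [-0.899, 0.385, 0.008, 0, -1.194, -0.259], TCP at [0.251, -0.572, 0.196] pointing down, gripper open.
Joint ranges: [-3.14, 3.14], [-1.21, 2.06], [-1.07, 1.41], [-3.16, 2.05], [-2.99, -0.16], [-3.1, 3.1]. Speed limits (rad/s): [2.79, 2.79, 3.14, 3.14, 3.14, 3.14].

INTERFACE

Orientations are given as a 3x3 rotation matrix whose columns are the frame's x, y, z axes.
In Python, from rig import bot, gripper_to, inverse_kinematics, cams, trace gives the robot as it stands. The module is installed in compiled form; this text tells all that it offers. Calls block until the motion is done:
- bot.move_ptp(position, orientation): joint-space move of the TCP to a pose.
- bot.movel(position, velocity=0.15, orientation=None, force_limit=None): straight line of the TCP; orientation=None keeps the orientation; velocity is the mean speed in m/s. With force_limit (N) it stops when the force on the tool has changed by that much, and returns True; else False.
- bot.set_joints(angles): joint-space move.
- gripper_to(opening, newtons=None): opening from 0.0 (shut) to 1.0 (fully open); newtons is the grip in N (None keeps the last); returns when the fingers have stopped.
- bot.pause(seconds).
- inverse_kinematics(position, orientation): joint angles nearest the present ones, or None.
- cams.capture(name): name is "scene" or "top" or "wrist"; returns a dict with "pixels" (400x640x3 uint8, blue, green, red), "intrinsics" (3x3 intrinsics, pixels), "k1" (the pictures are not rectified: a ray, as slopes to the right and down, at radius r is drawn at 1 + k1 r^2 times it, then the intrinsics apply), "world_from_camera" (4x4, takes a point from camera to world coordinates); the wrist camera has in their place "mount" (4x4, takes a point from camera to tool coordinates, whose origin is the TCP and whose axes are the flange's). Camera axes: x right, y up, looking along -z (the intrinsics and any distortion apply to the point x, -y, -z); pixel columns grow to the right and rows downward; lengths in m; the calibration is good to about 2 mm. A picture is of the moment at which its call begins: read the wrist's pose just before it. There is no depth.
A pose or a line that the arm cannot do raises bot.MotionError and nothing moves.
- bot.finish_job(): hands the job in; it is judged then, once.
Trained networks look in the newest picture that a camera, given by its name, has taken for a name from the list of things; names that differ only in an ending like _2 or _b are one class to them, and where a whole thing is asked for, a point or a joint stands for the part that bears it (a point fixed in the world has none). Each returns a list of dicts, best first, with "confidence" (0 to 1); they miss things now and then, are a little off and sometimes report something else, mostly with a low value. They report only what shows in the picture. A call takes as long as a camera call. They do not tell look-alikes from the thing itself.
- trace(label, camera): "region" (400x640 bool, what is visible of it) and "rect" ([left, top, right, bottom] in pixels, round what is visible of it).
Readings, each from a call of its own:
- bot.get_time_s(): time.
- bot.get_joint_positions(): joint angles.
- bot.get_dq(): joint speeds.
- bot.get_joint_efforts(): joint torques, N m.
- bot.get_tcp_pos(): TCP position.
- bot.get_tool_rot(): TCP orientation.
- bot.get_contact_force(): force on the tool from outside, world axes, zero at the start.
- bot.get_moment(): the same for the moment, N m.
- bot.get_opening(): opening from 0.0 (shut) to 1.0 (fully open).
- bot.get_grip_force(): force on a finger pad.
Only numpy, scipy, OpenCV 4.12 (cv2) and the standard library are available. Lean on these libraries where they do the work, as an engineer would, in place of code of your own. Each camera call takes 0.05 s, during which the arm holds its last target. There are 200 camera calls.

TASK

First slide the plywood crate between the two guides, under the tip tray's open end, until it is fully home against the stop. Then slowly raise the tray by its yellow handle, stop raising as soon as any pieces begin to slide and keep the tray still while they glide (not shoot) out into the crate; if some stay behind, raise it a little more, but no further once all three walnut pieces are in the crate. Finally lower the tray gently all the way down onto its rests, without letting it drop, and leave everything else on the bench where it is.

Things in the scene. Friction and masses are not known exactly. Their poses are not given: they have to be found in the camera images.
- station: Fixed green and aluminium stand of the tip tray, turned a few degrees about the vertical. Origin on the table straight below the middle of the hinge. x runs along the hinge; y points level from hinge to tray handle, so the tray's open end and the crate lie to its -y. Hinge posts 155 mm tall at x = +-105, y = 0 to 30 mm; two rubber-topped rest posts under the tray at x = +-60, y = 175 mm.
- guide_mouth (a point): Point on the table midway between the two aluminium guide bars (20 mm high, inner faces at station x = +-94 mm), where their straight part begins (station y = -100 mm); they run on to y = +20 mm. From here towards -y they flare outward, to +-130 mm at y = -150 mm. Station axes.
- stop (a point): Middle of the stop's face (station y = +12 mm), 35 mm above the table; steel bar across the guides, 15 to 55 mm high, below the hinge. The crate's leading face rests against it when home.
- tray_hinge (a point): Middle of the hinge axis of the tray (along station x), 135 mm above the table; it does not move. Station axes.
- tray (a joint): Tilt of the tray in rad: 0 level on its rests (as at the start), growing as the handle is raised, at most 0.95. Free hinge with a light damper (0.4 N m s/rad): it falls if let go. Tray 0.8 kg; about 5 N at the handle lifts it. The pieces' friction on it changes from run to run: they start to slide at a tilt somewhere between 0.3 and 0.65.
- tray_handle (a point): Centre of the tray's yellow round handle bar: 14 mm diameter, 116 mm long, parallel to the hinge, on two dark arms 50 mm either side of its centre. Axes turn with the tray, level they equal the station's. With the tray level it is 240 mm along +y and 25 mm above the hinge. 33 mm free gap between bar and the tray's end wall. A grip from above may turn on the round bar as the tray tilts.
- tray_mouth (a point): Middle of the tray's open end (no wall), on its steel floor; axes turn with the tray. The floor is 156 mm wide, 5 mm thick, its underside at hinge height; in the tray's axes it runs from y = -30 mm (here) to an end wall at 194 to 200 mm from the hinge. Blue walls 36 mm high, side walls 5 mm thick.
- crate: Loose open plywood crate with blue lining, 180 x 180 x 65 mm high, walls and floor 10 mm thick, 0.5 kg. Origin at the centre of its underside; its axes are roughly the station's. It starts outside the guides' mouth on the station's -y side, somewhat offset and turned. Fully home, its +y face touches the stop and its centre is at y = -78 mm in the station's frame.
- piece_a: One of three like varnished walnut pieces, 90 x 36 x 20 mm, one end rounded, about 80 g, lying flat on the tray at the start, lengthwise along the tray. Origin at the centre of its underside, x along its length.
- piece_b: One of three like varnished walnut pieces, 90 x 36 x 20 mm, one end rounded, about 80 g, lying flat on the tray at the start, lengthwise along the tray. Origin at the centre of its underside, x along its length.
- piece_c: One of three like varnished walnut pieces, 90 x 36 x 20 mm, one end rounded, about 80 g, lying flat on the tray at the start, lengthwise along the tray. Origin at the centre of its underside, x along its length.
- spray_bottle: Bystander: white spray bottle with blue trigger, 92 mm diameter, 220 mm tall, origin under its centre.
- polisher: Bystander: yellow and black hand polisher standing on its disc, 150 mm tall, disc 80 mm, origin under the disc's centre.
- disc_stack: Bystander: stack of white polishing discs, 80 mm diameter, 45 mm high, origin under its centre.
- carton: Bystander: flat black carton 70 x 170 x 30 mm, origin under its centre.
- red_cap: Bystander: red cap, 40 mm diameter, 35 mm high, origin under its centre.
- sanding_block: Bystander: cork sanding block 60 x 110 x 35 mm, origin under its centre.
Mind the look-alikes: they are no part of the job. What is shaped like the piece_a but red is not meant.

How it is judged:
By the outcome, as a careful person would: the job done as asked, in the order asked, and still so for the second after the job is handed in, with the robot touching nothing.
It also fails if it takes over 72 s, if anything falls off the work surface, if the arm or the gripper's body presses on something with over 40 N, if the wrist force passes 120 N, or if a joint passes its speed limit or range.

## Working session

There is one attempt and no reset: what is moved stays moved. The work goes in short steps, each a Python script; the robot and the scene stay as the last script left them, time stands still between calls to the robot, and variables do not carry over. Pictures are saved under pics/ and viewed, at most 10 in all, crops included, and the job is handed in when it is done.

```bash
mkdir -p pics; python3 - <<'E'
from rig import bot,cams
import cv2,numpy as np
for n in("scene","top"):
    c=cams.capture(n);cv2.imwrite(f"pics/{n}0.png",c["pixels"]);print(n,c["intrinsics"],c["k1"],c["world_from_camera"])
print(bot.get_time_s())
E
```

```text
scene [[465.15634928   0.         321.02454596]
 [  0.         465.15634928 194.17125873]
 [  0.           0.           1.        ]] -0.12557945900327724 [[ 0.44685184 -0.60289103  0.66094314  1.75449266]
 [ 0.89456748  0.29409772 -0.33653462 -0.60044323]
 [ 0.00851183  0.74163936  0.67074482  1.34811089]
 [ 0.          0.          0.          1.        ]]
top [[414.46790684   0.         325.8492974 ]
 [  0.         414.46790684 197.08522595]
 [  0.           0.           1.        ]] 0.020673611565467927 [[-0.01733058  0.99036703 -0.13737831  0.38663462]
 [-0.99965469 -0.01987719 -0.01718705 -0.01331006]
 [-0.01975218  0.13703302  0.99036953  1.41179607]
 [ 0.          0.          0.          1.        ]]
0.1
```

View pics/scene0.png

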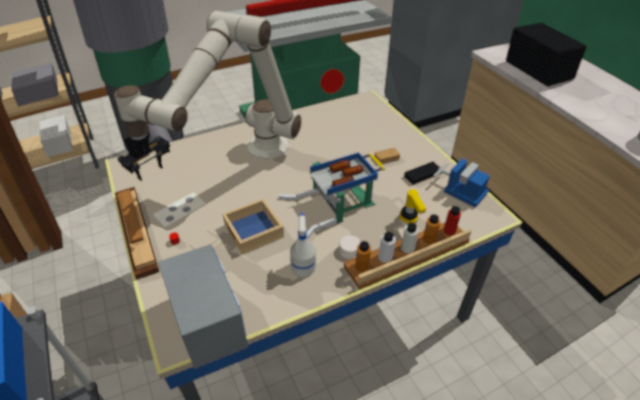

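View pics/top0.png

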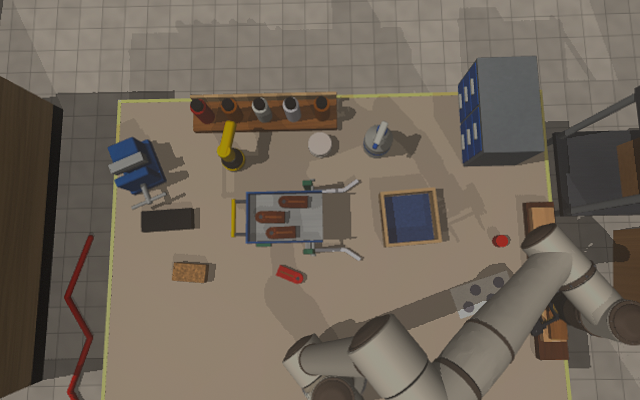

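```bash
cat >h.py <<'E'
from rig import bot,cams,trace,gripper_to,inverse_kinematics
import cv2,numpy as np
def pix2w(c,uv,z):
    K=c["intrinsics"];T=c["world_from_camera"]
    p=np.array([(uv[0]-K[0,2])/K[0,0],(uv[1]-K[1,2])/K[1,1]]);q=p.copy()
    for _ in range(20): q=p/(1+c["k1"]*(q@q))
    d=T[:3,:3]@[q[0],-q[1],-1];o=T[:3,3]
    return o+d*(z-o[2])/d[2]
def w2pix(c,P):
    K=c["intrinsics"];T=c["world_from_camera"]
    P=(np.atleast_2d(P)-T[:3,3])@T[:3,:3]
    s=np.c_[P[:,0],-P[:,1]]/-P[:,2:];s=s*(1+c["k1"]*(s**2).sum(1,keepdims=True))
    return s*[K[0,0],K[1,1]]+K[:2,2]
E
python3 - <<'E'
from h import *
for n in("top","scene"):
    c=cams.capture(n)
    np.save(n+"_im.npy",c["pixels"])
    for l in("crate","tray_handle","tray","station","piece_a","spray_bottle"):
        for r in trace(l,n)[:4]:
            m=r["region"].astype(np.uint8);ct=max(cv2.findContours(m,0,1)[0],key=cv2.contourArea)
            print(n,l,round(r["confidence"],2),r["rect"],m.sum(),np.round(cv2.boxPoints(cv2.minAreaRect(ct)),1).tolist())
            if n=="top" and l in("crate","tray"):np.save(f"{l}_m.npy",m)
c=cams.capture("top")
im=c["pixels"][170:270,220:450]
cv2.imwrite("pics/crop1.png",cv2.resize(im,None,fx=3.45,fy=3.45,interpolation=cv2.INTER_CUBIC))
E
```

```text
top crate 0.73 [378.8, 186.1, 442.4, 243.3] 3224 [[377.5, 192.0], [436.6000061035156, 186.6999969482422], [441.70001220703125, 242.1999969482422], [382.5, 247.60000610351562]]
top crate 0.68 [170.2, 263.8, 207.5, 282.6] 608 [[172.60000610351562, 280.29998779296875], [174.0, 261.79998779296875], [208.39999389648438, 264.3999938964844], [207.0, 282.8999938964844]]
top tray_handle 0.75 [359.8, 123.7, 392.7, 159.0] 797 [[363.0, 122.0], [391.0, 122.0], [391.0, 158.0], [363.0, 158.0]]
top tray_handle 0.62 [231.7, 181.0, 324.4, 248.2] 3202 [[231.0, 247.0], [231.0, 187.0], [323.0, 187.0], [323.0, 247.0]]
top tray 0.95 [232.0, 188.3, 323.9, 245.8] 3057 [[231.0, 248.0], [231.0, 187.0], [322.0, 187.0], [322.0, 248.0]]
top station 0.78 [228.6, 174.2, 359.3, 260.6] 3923 [[228.6999969482422, 257.0], [230.60000610351562, 177.10000610351562], [360.79998779296875, 180.10000610351562], [359.0, 260.0]]
top piece_a 0.84 [263.2, 225.4, 295.6, 238.9] 333 [[266.0, 226.0], [295.0, 226.0], [295.0, 238.0], [266.0, 238.0]]
top piece_a 0.68 [276.8, 197.0, 308.2, 205.3] 317 [[278.0, 196.0], [306.0, 196.0], [306.
[... 2387 characters left out ...]
68.10000610351562], [331.70001220703125, 173.60000610351562]]
scene piece_a 0.45 [344.2, 169.0, 363.3, 179.6] 186 [[340.79998779296875, 169.39999389648438], [360.6000061035156, 162.8000030517578], [363.70001220703125, 172.10000610351562], [343.8999938964844, 178.6999969482422]]
scene spray_bottle 0.94 [288.1, 216.5, 320.3, 278.1] 981 [[287.0, 216.10000610351562], [312.70001220703125, 214.10000610351562], [317.29998779296875, 274.29998779296875], [291.6000061035156, 276.29998779296875]]
scene spray_bottle 0.34 [340.8, 236.9, 359.9, 259.9] 368 [[335.1000061035156, 254.60000610351562], [341.70001220703125, 233.10000610351562], [360.0, 238.8000030517578], [353.3999938964844, 260.20001220703125]]
```

View pics/crop1.png

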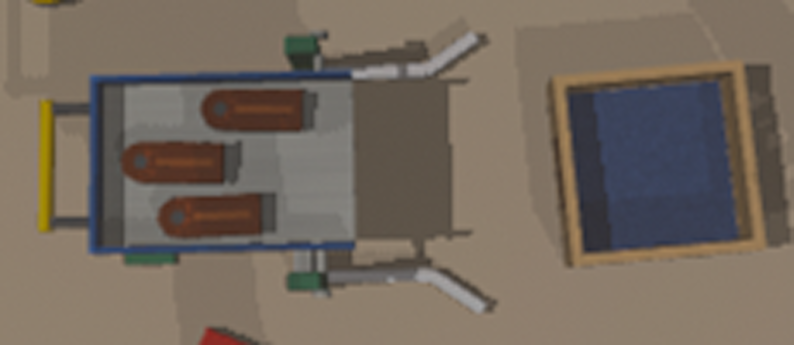

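```bash
python3 - <<'E'
from h import *
from scipy.optimize import least_squares
c=cams.capture("top")
u=lambda a:np.array(a)/3.45+[220,170]-0.35
def fit(L,px,x0):
    L=np.array(L,float);px=u(px)
    def f(p):
        R=np.array([[np.cos(p[2]),-np.sin(p[2]),0],[np.sin(p[2]),np.cos(p[2]),0],[0,0,1]])
        return (w2pix(c,L@R.T+[p[0],p[1],0])-px).ravel()
    r=least_squares(f,x0);print(np.round(r.x,4),np.round(r.fun.reshape(-1,2),1).tolist());return r.x
# image right = -y ; image up = +x
fit([[.058,.24,.16],[-.058,.24,.16],[.083,.2,.176],[-.083,.2,.176],[.083,-.03,.176],[-.083,-.03,.176]],
 [[46,100],[46,231],[92,77],[91,251],[353,73],[353,249]],[.4,.1,0])
h=.09;z=.065
fit([[h,h,z],[h,-h,z],[-h,-h,z],[-h,h,z]],[[552,77],[741,64],[765,247],[571,265]],[.4,-.2,0])
for uv in ([425,265],[427,75],[490,308],[482,35]): print(pix2w(c,u(uv),.02))
for uv in ((377,147),(319,144)): print(pix2w(c,np.array(uv),.0))
E
```

```text
[ 0.5016  0.0502 -0.0061] [[0.9, 0.0], [0.1, 0.1], [-0.4, -2.4], [-1.0, 2.4], [-0.1, -2.3], [0.5, 2.0]]
[ 0.5038 -0.2621  0.0656] [[-0.1, -0.2], [0.1, -1.2], [-0.1, 1.0], [0.1, 0.4]]
[ 0.41249857 -0.04288429  0.02      ]
[ 0.59801423 -0.04912561  0.02      ]
[ 0.37042164 -0.10432731  0.02      ]
[ 0.63681943 -0.10426605  0.02      ]
[ 0.75517463 -0.17022677  0.        ]
[0.7705678  0.03192001 0.        ]
```

```bash
cat >>h.py <<'E'
def Rdown(yaw,sg=1,tilt=0):
    y=sg*np.array([-np.sin(yaw),np.cos(yaw),0]);z=np.array([0,0,-1.])
    return np.c_[np.cross(y,z),y,z]
E
python3 - <<'E'
from h import *
print(np.round(bot.get_tool_rot(),2))
for sg in(1,-1):
    for p in ([.5094,-.347,.22],[.5,.29,.2]): print(sg,p,np.round(inverse_kinematics(p,Rdown(.0656,sg)),2))
sg=1 if bot.get_tool_rot()[1,1]>0 else -1
print(sg)
bot.move_ptp([.5094,-.347,.22],Rdown(.0656,sg));bot.pause(.2)
P=bot.get_tcp_pos();R=bot.get_tool_rot();c=cams.capture("wrist")
np.savez("w1.npz",P=P,R=R,mount=c["mount"],K=c["intrinsics"],k1=c["k1"])
print(P,np.round(R,3).tolist(),np.round(c["mount"],3).tolist(),bot.get_time_s())
cv2.imwrite("pics/w1.png",c["pixels"])
E
```

```text
[[-0.92 -0.4   0.  ]
 [-0.4   0.92 -0.  ]
 [ 0.   -0.   -1.  ]]
1 [0.5094, -0.347, 0.22] [-0.34  0.35  0.02  0.   -1.24 -1.17]
1 [0.5, 0.29, 0.2] [ 0.81  0.3  -0.1   0.   -1.17 -2.31]
-1 [0.5094, -0.347, 0.22] [-0.34  0.35  0.02  0.   -1.24  1.97]
-1 [0.5, 0.29, 0.2] [ 0.81  0.3  -0.1   0.   -1.17  0.83]
1
[ 0.50873178 -0.34788666  0.2199263 ] [[-0.998, -0.064, -0.0], [-0.064, 0.998, 0.0], [0.0, 0.0, -1.0]] [[0.0, 0.957, 0.292, 0.08], [1.0, -0.0, -0.001, -0.001], [-0.0, 0.292, -0.957, -0.189], [0.0, 0.0, 0.0, 1.0]] 2.45
```

View pics/w1.png

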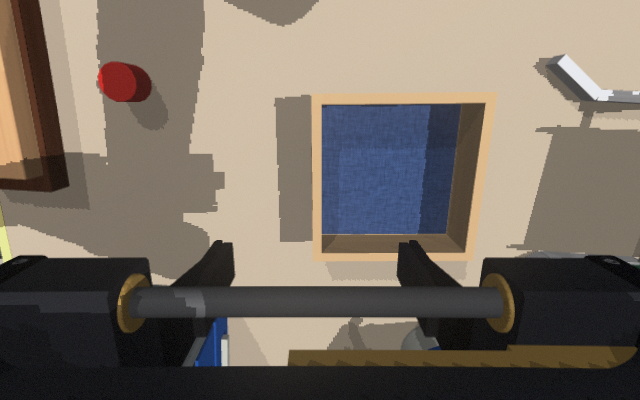

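```bash
cat >>h.py <<'E'
def wcam(P,R,c):
    T=np.eye(4);T[:3,:3]=R;T[:3,3]=P
    return dict(intrinsics=c["intrinsics"],k1=c["k1"],world_from_camera=T@c["mount"])
E
python3 - <<'E'
from h import *
d=np.load("w1.npz");c=wcam(d["P"],d["R"],dict(intrinsics=d["K"],k1=float(d["k1"]),mount=d["mount"]))
q=np.array([pix2w(c,p,.065)[:2] for p in((312,94),(495,94),(470,260),(313,261))])
print(q,q.mean(0),[np.hypot(*(q[i]-q[i-1])) for i in range(4)])
for a,b in((0,1),(3,2)):print(np.arctan2(-(q[b]-q[a])[0],(q[b]-q[a])[1]))
for a,b in((0,3),(1,2)):print(np.arctan2((q[b]-q[a])[1],(q[b]-q[a])[0]))
print(pix2w(c,(598,99),.02),pix2w(c,(556,62),.02))
E
```

```text
[[ 0.42244421 -0.35765842]
 [ 0.41172801 -0.18089446]
 [ 0.58851906 -0.16956163]
 [ 0.60136659 -0.34555961]] [ 0.50601447 -0.26341853] [np.float64(0.17933097458622493), np.float64(0.17708849961883746), np.float64(0.17715391409690673), np.float64(0.17646627657768693)]
0.06055024508501014
0.07286889444529587
0.06751769732476781
0.06401536156074711
[ 0.40854683 -0.04656937  0.02      ] [ 0.37425159 -0.10181581  0.02      ]
```

```bash
python3 - <<'E'
from h import *
gripper_to(0.6)
bot.movel([.5106,-.348,.03],.15,Rdown(.066),force_limit=15)
gripper_to(0,25)
print(bot.get_opening(),bot.get_grip_force(),bot.get_tcp_pos())
bot.movel([.503,-.29,.03],.08,Rdown(-.006))
c=cams.capture("top");cv2.imwrite("pics/t2.png",cv2.resize(c["pixels"][165:275,220:450],None,fx=3.45,fy=3.45,interpolation=cv2.INTER_CUBIC))
print(bot.get_tcp_pos(),bot.get_contact_force(),bot.get_time_s())
E
```

```text
0.10892530779155259 24.999057054519653 [ 0.51044719 -0.34758493  0.02998147]
[ 0.50273535 -0.28927742  0.02995853] [0.5715141  4.08650389 1.32291584] 6.4583
```

View pics/t2.png

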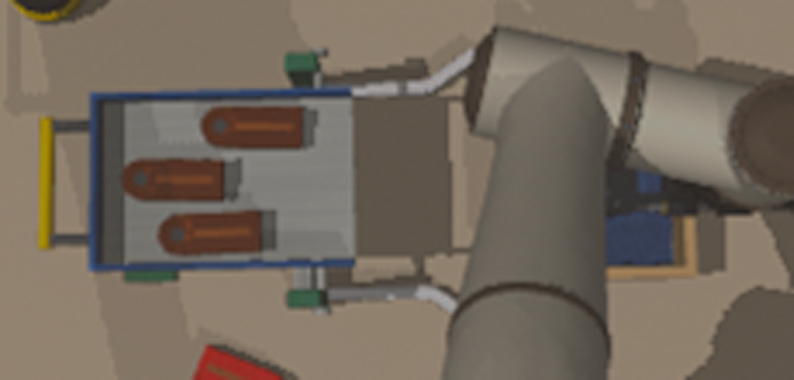

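```bash
python3 - <<'E'
from h import *
print(bot.movel([.5028,-.14,.03],.08,force_limit=20),bot.get_tcp_pos(),bot.get_contact_force())
print(bot.movel([.5028,-.095,.03],.03,force_limit=18),bot.get_tcp_pos(),bot.get_contact_force())
gripper_to(0.3)
p=bot.get_tcp_pos()
print(bot.movel([p[0],p[1]+.025,.03],.03,force_limit=18),bot.get_tcp_pos(),bot.get_contact_force(),bot.get_time_s())
E
```

```text
False [ 0.50277624 -0.14000546  0.02993447] [-0.07314588 -0.41900337 -1.91454817]
True [ 0.50377898 -0.11018924  0.03036455] [ 0.96884798 -3.57787758 -1.207737  ]
True [ 0.50269085 -0.10217802  0.02996081] [-0.27361599 -2.23471739  1.97283499] 10.5917
```

```bash
python3 - <<'E'
from h import *
bot.movel([.5027,-.110,.03],.1)
bot.movel([.5027,-.118,.26],.25)
bot.move_ptp([.5027,.10,.33],Rdown(-.006))
bot.move_ptp([.503,.292,.27],Rdown(-.006));bot.pause(.15)
P=bot.get_tcp_pos();R=bot.get_tool_rot();w=cams.capture("wrist");s=cams.capture("scene");t=cams.capture("top")
np.savez("w2.npz",P=P,R=R,mount=w["mount"],K=w["intrinsics"],k1=w["k1"]);print(P,bot.get_time_s())
a=np.zeros((600,800,3),np.uint8)
a[:300,:480]=cv2.resize(w["pixels"],(480,300))
a[300:,:400]=cv2.resize(s["pixels"][130:250,220:380],(400,300),interpolation=cv2.INTER_CUBIC)
a[300:,400:]=cv2.resize(t["pixels"][165:270,220:360],(400,300),interpolation=cv2.INTER_CUBIC)
cv2.imwrite("pics/h3.png",a)
E
```

```text
[0.50365865 0.29049137 0.27121475] 13.9333
```

View pics/h3.png

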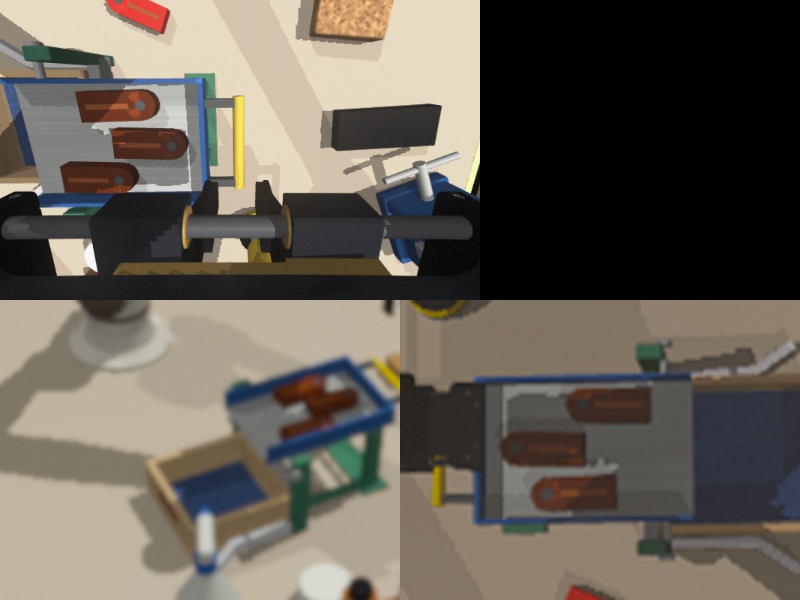

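```bash
python3 - <<'E'
from h import *
d=np.load("w2.npz");c=wcam(d["P"],d["R"],dict(intrinsics=d["K"],k1=float(d["k1"]),mount=d["mount"]))
for uv in((239,96),(239,188)): print(pix2w(c,np.array(uv)/.75,.16))
for uv in((205,80),(2,80)): print(pix2w(c,np.array(uv)/.75,.176))
E
```

```text
[0.44618093 0.29299804 0.16      ]
[0.56348465 0.29239553 0.16      ]
[0.42775946 0.25609066 0.176     ]
[0.42740499 0.04081118 0.176     ]
```

```bash
cat >>h.py <<'E'
O=np.array([.504,.0525,.135]);YAW=-.005
RY=np.array([[np.cos(YAW),-np.sin(YAW),0],[np.sin(YAW),np.cos(YAW),0],[0,0,1]])
def tray(P,th):
    P=np.atleast_2d(P);c,s=np.cos(th),np.sin(th)
    return np.c_[P[:,0],P[:,1]*c-P[:,2]*s,P[:,1]*s+P[:,2]*c]@RY.T+O
RG=Rdown(YAW)
def rect(c,th):  # tray plan view, 1 mm/px, row=y from -.10 to .195, col=x
    gy,gx=np.mgrid[-.1:.195:.001,-.075:.075:.001]
    p=w2pix(c,tray(np.c_[gx.ravel(),gy.ravel(),np.full(gx.size,.025)],th)).reshape(*gx.shape,2).astype(np.float32)
    im=cv2.remap(c["pixels"],p[...,0],p[...,1],cv2.INTER_LINEAR)
    h=cv2.cvtColor(im,cv2.COLOR_BGR2HSV)
    return im,((h[...,0]<14)&(h[...,1]>120)).astype(np.uint8)
def pieces(c,th):
    n,l,s,ce=cv2.connectedComponentsWithStats(cv2.morphologyEx(rect(c,th)[1],cv2.MORPH_OPEN,np.ones((7,7),np.uint8)))
    return [(int(ce[i][0])-75,int(ce[i][1])-100,int(s[i][4])) for i in range(1,n) if s[i][4]>300]
E
python3 - <<'E'
from h import *
gripper_to(0.33)
hp=tray([0,.24,.025],0)[0]
print(bot.movel([hp[0],hp[1],hp[2]-.019],.06,RG,force_limit=8),bot.get_tcp_pos(),bot.get_contact_force())
gripper_to(0,20);bot.pause(.1)
c=cams.capture("top")
print(bot.get_opening(),bot.get_grip_force(),bot.get_tcp_pos(),bot.get_contact_force(),pieces(c,0),bot.get_time_s())
E
```

```text
False [0.50532525 0.29259589 0.14130346] [ 0.16853033 -0.65879759 -0.07085999]
0.005232261743248656 0.0 [0.50518154 0.2925057  0.14097635] [0.55816814 0.47787625 0.18091633] [(-48, 85, 387), (-1, 116, 425)] 17.5083
```

```bash
python3 - <<'E'
from h import *
w=cams.capture("wrist");s=cams.capture("scene");t=cams.capture("top")
a=np.zeros((600,800,3),np.uint8)
a[:300,:480]=cv2.resize(w["pixels"],(480,300))
a[300:,:400]=cv2.resize(s["pixels"][120:210,300:420],(400,300),interpolation=cv2.INTER_CUBIC)
a[300:,400:]=cv2.resize(t["pixels"][165:270,200:340],(400,300),interpolation=cv2.INTER_CUBIC)
i,m=rect(t,0);a[:295,500:650]=i;a[:295,650:800]=m[...,None]*255
cv2.imwrite("pics/h4.png",a)
E
```

```text
Traceback (most recent call last):
ValueError: could not broadcast input array from shape (296,150,3) into shape (295,150,3)
```

```bash
python3 - <<'E'
from h import *
w=cams.capture("wrist");s=cams.capture("scene");t=cams.capture("top")
a=np.zeros((600,800,3),np.uint8)
a[:300,:480]=cv2.resize(w["pixels"],(480,300))
a[300:,:400]=cv2.resize(s["pixels"][120:210,300:420],(400,300),interpolation=cv2.INTER_CUBIC)
a[300:,400:]=cv2.resize(t["pixels"][165:270,200:340],(400,300),interpolation=cv2.INTER_CUBIC)
i,m=rect(t,0);a[:296,500:650]=i;a[:296,650:800]=m[...,None]*255
cv2.imwrite("pics/h4.png",a)
E
```

```text
(no output)
```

View pics/h4.png

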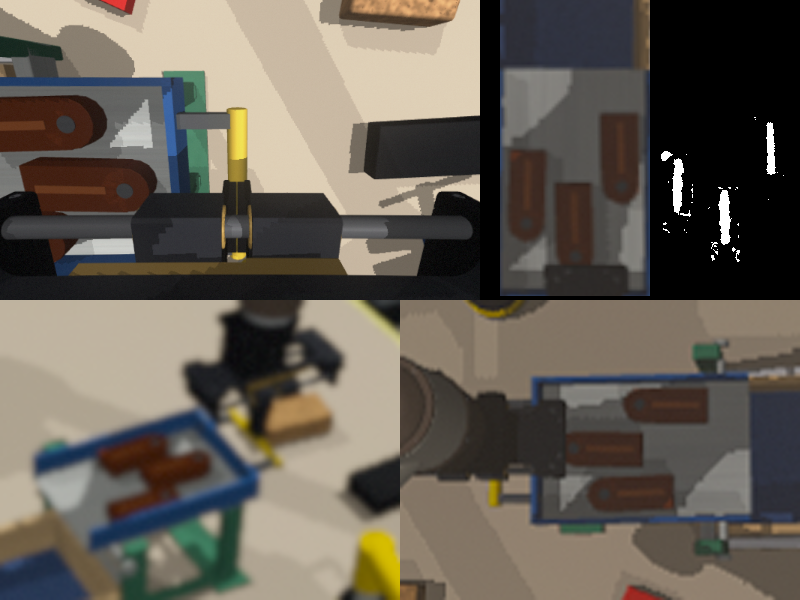

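```bash
python3 - <<'E'
from h import *
w=cams.capture("wrist");P=bot.get_tcp_pos();c=wcam(P,bot.get_tool_rot(),w)
print(P,bot.get_opening(),bot.get_grip_force(),bot.get_contact_force())
for th in(0,.02,.05,.08,.12): print(th,(w2pix(c,tray([[-.058,.233,.025],[-.058,.247,.025],[-.083,.2,.041]],th))*.75).round(1).tolist())
print(w["intrinsics"][0,0], (c["world_from_camera"][:3,3]).round(3))
E
```

```text
[0.50519874 0.29250085 0.14099547] 0.005293337396787188 0.0 [ 0.03430862 -0.20573249  0.03567231]
0 [[227.7, 110.4], [248.5, 110.4], [169.4, 70.6]]
0.02 [[226.6, 111.3], [248.0, 111.4], [166.1, 70.4]]
0.05 [[224.6, 112.8], [246.9, 113.0], [160.5, 70.2]]
0.08 [[222.1, 114.5], [245.3, 114.7], [154.1, 70.0]]
0.12 [[217.8, 116.8], [242.4, 117.3], [144.2, 69.6]]
335.65463339480897 [0.425 0.292 0.33 ]
```

```bash
python3 - <<'E'
from h import *
w=cams.capture("wrist");im=w["pixels"]
h=cv2.cvtColor(im,cv2.COLOR_BGR2HSV);m=(abs(h[...,0].astype(int)-27)<8)&(h[...,1]>140)&(h[...,2]>60)
for r in range(138,350,8):
    x=np.flatnonzero(m[r,270:370])+270;print(r,(x.min(),x.max(),len(x)) if len(x) else None)
c=wcam(bot.get_tcp_pos(),bot.get_tool_rot(),w)
for z in(.12,.13,.14,.15,.16): print(z,w2pix(c,[[.505,.2925-.007,z],[.505,.2925+.007,z],[.447,.2925-.007,z],[.447,.2925+.007,z]]).round(0).tolist())
cv2.imwrite("pics/z.png",cv2.resize(im[120:360,240:400],None,fx=2.5,fy=2.5))
E
```

```text
138 None
146 (np.int64(303), np.int64(328), 26)
154 (np.int64(307), np.int64(328), 22)
162 (np.int64(307), np.int64(328), 22)
170 (np.int64(307), np.int64(328), 22)
178 (np.int64(303), np.int64(328), 26)
186 (np.int64(303), np.int64(328), 26)
194 (np.int64(304), np.int64(328), 25)
202 (np.int64(304), np.int64(328), 25)
210 (np.int64(304), np.int64(328), 25)
218 (np.int64(304), np.int64(328), 25)
226 (np.int64(304), np.int64(328), 25)
234 (np.int64(304), np.int64(328), 25)
242 (np.int64(306), np.int64(320), 14)
250 None
258 None
266 (np.int64(315), np.int64(316), 2)
274 (np.int64(300), np.int64(316), 3)
282 (np.int64(298), np.int64(315), 2)
290 (np.int64(298), np.int64(298), 1)
298 None
306 None
314 None
322 (np.int64(296), np.int64(335), 5)
330 (np.int64(297), np.int64(333), 4)
338 (np.int64(309), np.int64(327), 19)
346 (np.int64(317), np.int64(369), 24)
0.12 [[306.0, 226.0], [327.0, 226.0], [305.0, 138.0], [328.0, 138.0]]
0.13 [[306.0, 232.0], [328.0, 232.0], [305.0, 140.0], [328.0, 140.0]]
0.14 [[306.0, 238.0], [328.0, 238.0], [304.0, 142.0], [329.0, 142.0]]
0.15 [[305.0, 245.0], [329.0, 245.0], [304.0, 144.0], [330.0, 144.0]]
0.16 [[305.0, 252.0], [330.0, 252.0], [303.0, 147.0], [331.0, 147.0]]
```

View pics/z.png

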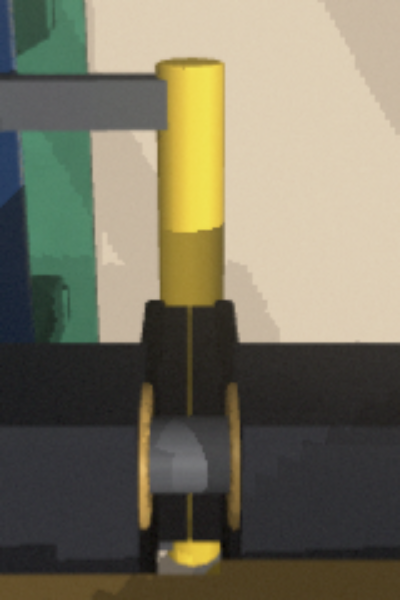

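```bash
python3 - <<'E'
from h import *
p=bot.get_tcp_pos()
print(bot.movel([p[0],p[1],p[2]-.03],.02,force_limit=5),bot.get_tcp_pos(),bot.get_contact_force(),bot.get_time_s())
p=bot.get_tcp_pos();bot.movel([p[0],p[1],p[2]+.006],.05)
E
```

```text
True [0.50528325 0.2925513  0.14033766] [-1.44200549  0.429507    4.40588496] 18.275
```

```bash
python3 - <<'E'
from h import *
gripper_to(0.33)
p=bot.get_tcp_pos()
print(bot.movel([p[0],p[1],.119],.05,force_limit=8),bot.get_tcp_pos(),bot.get_contact_force())
gripper_to(0,20);bot.pause(.1)
P0=bot.get_tcp_pos();F0=bot.get_contact_force();np.savez("g.npz",P0=P0,F0=F0)
print(bot.get_opening(),bot.get_grip_force(),P0,F0)
if bot.get_opening()>.1:
    off=0
    for th in(.03,.06,.09,.12):
        a=.24*(np.cos(th)-1);dz=.24*np.sin(th)
        bot.movel([P0[0],P0[1]+a+off,P0[2]+dz],.03)
        f=bot.get_contact_force();print(th,off,f.round(2),bot.get_grip_force());off+=np.clip((f-F0)[1]*.0003,-.002,.002)
    c=cams.capture("top");np.savez("top_a.npz",im=c["pixels"])
print(bot.get_time_s())
E
```

```text
False [0.50546249 0.29261354 0.11900164] [-0.00866244  0.98431332  0.31253929]
0.15077458974224478 20.002032816410065 [0.50543312 0.29296805 0.11929189] [0.01881232 1.76790649 0.71790721]
0.03 0 [ 3.11 -0.89 -6.2 ] 20.003487467765808
0.06 -0.0007980333981139043 [ 3.84 -3.88 -5.99] 19.98119741678238
0.09 -0.0024936082974202217 [ 1.83 -1.25 -5.  ] 19.983716905117035
0.12 -0.0033987219534684383 [ 0.09  0.83 -3.84] 19.985395967960358
22.225
```

```bash
python3 - <<'E'
from h import *
c=cams.capture("top")
for th in(.1,.12,.14):
    im,_=rect(c,th);b=im.astype(int);m=((b[...,2]-b[...,0])>22).astype(np.uint8)
    m[:75]=0
    m=cv2.morphologyEx(m,cv2.MORPH_OPEN,np.ones((9,9),np.uint8))
    n,l,s,ce=cv2.connectedComponentsWithStats(m)
    print(th,[(ce[i]-[75,100]).round(0).tolist()+s[i].tolist() for i in range(1,n) if s[i][4]>300])
a=np.zeros((592,750,3),np.uint8);a[:,:300]=cv2.resize(im,(300,592));a[:,300:600]=cv2.resize(m*255,(300,592))[...,None]
cv2.imwrite("pics/r5.png",a)
E
```

```text
0.1 [[44.0, 50.0, 103, 116, 34, 76, 2233], [-48.0, 86.0, 11, 152, 34, 75, 2269], [-1.0, 121.0, 57, 186, 35, 75, 2352]]
0.12 [[44.0, 51.0, 103, 117, 34, 76, 2230], [-48.0, 87.0, 11, 152, 34, 75, 2273], [-1.0, 120.0, 57, 186, 35, 75, 2332]]
0.14 [[44.0, 51.0, 103, 117, 34, 75, 2236], [-48.0, 87.0, 11, 153, 34, 74, 2237], [-1.0, 121.0, 57, 187, 34, 74, 2279]]
```

View pics/r5.png

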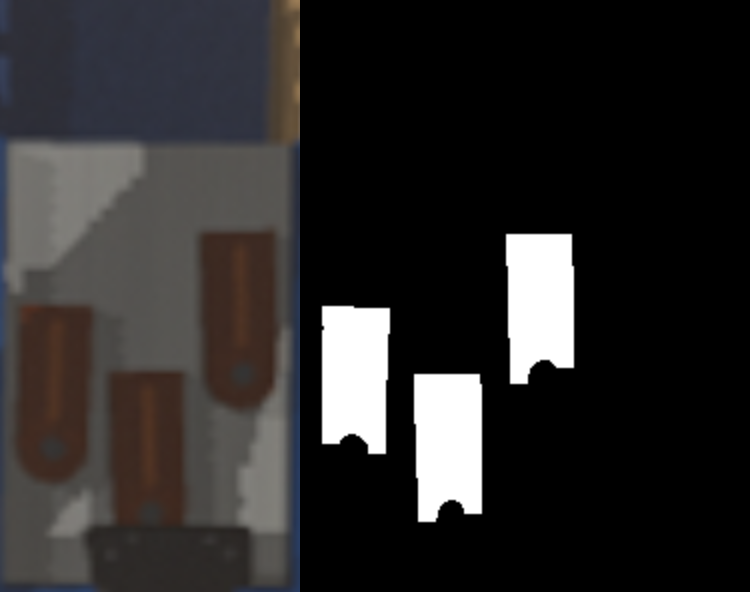

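```bash
cat >>h.py <<'E'
G=None
def goto(th,off,v):
    global G
    if G is None: G=np.load("g.npz")
    P0=G["P0"]
    bot.movel([P0[0],P0[1]+.24*(np.cos(th)-1)-.025*np.sin(th)+off,P0[2]+.24*np.sin(th)+.025*(np.cos(th)-1)],v)
    f=bot.get_contact_force()-G["F0"]
    return off+float(np.clip(f[1]*.0003,-.001,.001)),f
def lanes(th):
    c=cams.capture("top");im,_=rect(c,th);b=im.astype(int)
    m=((b[...,2]-b[...,0])>22).astype(np.uint8);m[:75]=0
    m=cv2.morphologyEx(m,cv2.MORPH_OPEN,np.ones((9,9),np.uint8))
    n,l,s,ce=cv2.connectedComponentsWithStats(m)
    e=[999]*3;A=[0]*3
    for i in range(1,n):
        x=ce[i][0]-75
        if s[i][4]<150 or s[i][2]>48: continue
        k=int(np.argmin(abs(np.array([-48,-1,44])-x)))
        e[k]=min(e[k],s[i][1]-100);A[k]+=int(s[i][4])
    return np.array(e),A
E
cat >raise.py <<'E'
from h import *
import sys,json
th,off=json.load(open("st.json"))
while th<.27:
    th+=.03;off,f=goto(th,off,.03)
print(bot.get_time_s(),th,off,f.round(1))
base,A=lanes(th);prev=base;print(base,A)
while bot.get_time_s()<48 and th<.7:
    th+=.01;off,f=goto(th,off,.02);bot.pause(.05)
    e,A=lanes(th)
    print(round(bot.get_time_s(),2),round(th,3),round(off,4),f.round(1),e,A)
    if (prev-e>=3).any() or (base-e>=6).any():
        print("slide");q=0
        while q<4:
            bot.pause(.12);e2,A=lanes(th);print(round(bot.get_time_s(),2),e2,A)
            q=q+1 if (abs(e2-e)<=1).all() else 0
            e=e2
            if sum(A)==0: break
        base=e
        if sum(A)==0: break
    prev=e
    if abs(f).max()>25: print("force");break
json.dump([th,off],open("st.json","w"))
E
echo '[0.12,-0.0004]'>st.json; python3 raise.py
```

```text
24.2083 0.27 0.00063318360268237 [ 0.7  0.1 -4.9]
[54 86 17] [2279, 2314, 2287]
24.62 0.28 0.0008 [ 0.3  0.6 -5. ] [54 86 16] [2228, 2350, 2267]
24.99 0.29 0.0004 [-0.2 -1.3 -5.9] [53 86 17] [2309, 2322, 2264]
25.38 0.3 0.0009 [-0.   1.5 -4.4] [53 86 16] [2292, 2315, 2334]
25.74 0.31 0.001 [-0.9  0.3 -6.1] [53 87 16] [2235, 2246, 2298]
26.11 0.32 0.001 [-0.3  0.1 -6.2] [54 87 16] [2195, 2232, 2332]
26.48 0.33 0.001 [-0.3  0.1 -4.7] [54 87 16] [2235, 2273, 2336]
26.84 0.34 0.0012 [-0.3  0.8 -5.6] [54 87 16] [2399, 2256, 2202]
27.21 0.35 0.001 [ 0.6 -0.8 -5.7] [54 87 17] [2386, 2261, 2274]
27.58 0.36 0.001 [ 0.5  0.1 -4.7] [54 86 17] [2244, 2296, 2189]
27.95 0.37 0.0009 [-0.3 -0.4 -4.9] [53 86 17] [2365, 2301, 2382]
28.32 0.38 0.0011 [-0.3  0.7 -4.3] [53 87 17] [2442, 2291, 2369]
28.69 0.39 0.0016 [-0.6  1.5 -3.9] [53 87 17] [2297, 2270, 2348]
29.05 0.4 0.0018 [-0.4  0.9 -4.8] [54 87 17] [2442, 2287, 2538]
29.42 0.41 0.0015 [ 0.8 -0.9 -6. ] [54 86 17] [2243, 2272, 2538]
29.79 0.42 0.0015 [ 0.3 -0.  -5.8] [54 86 16] [2425, 2281, 2527]
30.17 0.43 0.0015 [-0.3 -0.  -5.9] [54 86 16] [2360,
[... 732 characters left out ...]
.55 0.0032 [ 0.7  0.9 -4.7] [55 87 17] [2402, 2170, 2398]
34.96 0.56 0.0029 [ 0.7 -0.8 -5.3] [55 88 17] [2450, 2159, 2670]
35.33 0.57 0.0027 [ 1.7 -0.8 -5.7] [55 88 17] [2343, 2116, 2588]
35.71 0.58 0.0027 [ 0.8  0.  -4.6] [55 87 18] [2336, 2141, 2618]
36.08 0.59 0.0027 [-1.5  0.1 -3.3] [53 85 18] [2392, 2157, 2534]
36.44 0.6 0.0032 [-0.3  1.6 -2.6] [53 84 18] [2129, 2167, 2613]
36.8 0.61 0.0034 [-0.1  0.7 -3.6] [47 78 12] [2223, 2260, 2355]
slide
36.97 [37 68  1] [2212, 2279, 2368]
37.13 [ 20  51 -14] [2247, 2406, 2289]
37.3 [ -1  30 -25] [2192, 2450, 1881]
37.47 [-24   5 -25] [2038, 2242, 1167]
37.63 [-25 -25 999] [1118, 2065, 0]
37.8 [999 -25 999] [0, 915, 0]
37.97 [999 999 999] [0, 0, 0]
```

```bash
python3 - <<'E'
from h import *
import json
th,off=json.load(open("st.json"))
while th>.1:
    th-=.03;off,f=goto(th,off,.035)
print(th,off,f.round(1))
while th>.001:
    th=max(th-.015,0);off,f=goto(th,off,.02);print(round(th,3),off,f.round(1))
for _ in range(6):
    if f[2]>-1.5: break
    th-=.005;off,f=goto(th,off,.01);print(round(th,3),off,f.round(1))
bot.pause(.3);print(bot.get_contact_force(),bot.get_tcp_pos(),bot.get_time_s())
E
```

```text
0.1 0.0011945017745000088 [ 1.7 -0.  -3.2]
0.085 0.0008311418547324576 [ 2.5 -1.2 -4.4]
0.07 0.0006015544224502961 [ 2.6 -0.8 -4.6]
0.055 0.0009654757439744685 [ 2.2  1.2 -3.2]
0.04 0.0009448441005484918 [ 3.2 -0.1 -3.5]
0.025 0.0005326533455412741 [ 0.8 -1.4  2. ]
0.01 -0.0004673466544587259 [-4.5 -3.5 15.9]
0 -0.001466304147591782 [-6.6 -3.3 22.9]
[-7.25234106 -1.8953721  22.65824369] [0.50634222 0.2930298  0.1250787 ] 46.575
```

```bash
python3 - <<'E'
from h import *
p=bot.get_tcp_pos()
for _ in range(8):
    if bot.get_contact_force()[2]<6: break
    p=p+[0,0,.001];bot.movel(p,.02)
print(bot.get_contact_force(),bot.get_tcp_pos())
gripper_to(0.33);p=bot.get_tcp_pos()
print(bot.movel([p[0],p[1]-.0005,p[2]+.02],.04,force_limit=6),bot.get_contact_force())
bot.movel([p[0],p[1],.28],.15);bot.pause(.1)
t=cams.capture("top");s=cams.capture("scene");print(bot.get_time_s())
a=np.zeros((600,800,3),np.uint8)
a[:300,:]=cv2.resize(t["pixels"][165:270,180:460],(800,300),interpolation=cv2.INTER_CUBIC)
a[300:,:]=cv2.resize(s["pixels"][110:260,220:420],(800,600),interpolation=cv2.INTER_CUBIC)[150:450]
cv2.imwrite("pics/end.png",a)
E
```

```text
[ 0.80797348  0.57277665 -0.98206097] [0.50606259 0.29294363 0.12540566]
False [-0.34435518  0.83843057 -0.59068811]
49.575
```

View pics/end.png

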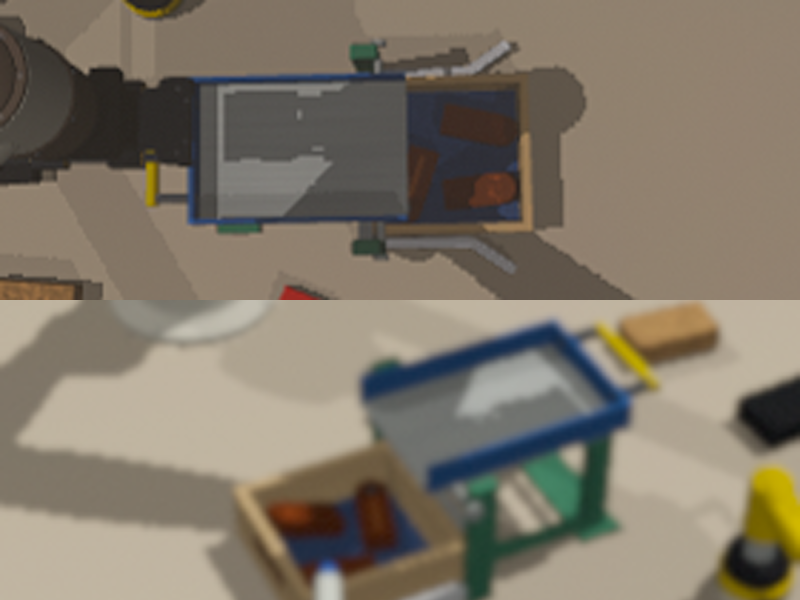

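```bash
python3 - <<'E'
from h import *
c=cams.capture("top")
print(w2pix(c,(np.array([[.09,-.168,.065],[-.09,-.168,.065],[-.09,-.168,.0]])@RY.T+[*O[:2],0])))
g=c["pixels"].astype(int)
for r in(200,215,230,238): print(r,(g[r,355:375,2]-g[r,355:375,0]).tolist())
E
```

```text
[[364.12910761 190.3755947 ]
 [365.53776728 245.59556284]
 [364.09287146 246.00272419]]
200 [-8, -7, -8, -8, -9, 7, 22, 36, 39, 38, 25, 21, 21, 20, 22, 22, 22, 21, 21, 22]
215 [23, 21, 18, 4, -8, -8, 27, 59, 67, 70, 47, 24, 21, 21, 21, 22, 21, 22, 22, 22]
230 [56, 51, 53, 52, 55, 34, 13, 43, 63, 69, 60, 36, 20, 21, 22, 21, 22, 21, 21, 22]
238 [-32, -32, -28, -29, -28, -32, -10, 32, 63, 70, 71, 42, 19, 22, 22, 21, 22, 21, 22, 23]
```

```bash
python3 -c "
from rig import bot
print(bot.finish_job(),bot.get_time_s())"
```

```text
the job is handed in; nothing more can be done
the job is handed in; nothing more can be done
```

The job is handed in at about 50 s of the 72 s: the crate was slid to the stop, all three walnut pieces glided into it at a tilt of about 0.6 rad, and the tray was lowered onto its rests and released. It was pressed down with about 23 N before letting go, and the last picture puts the crate within about 2–3 mm of home, which I did not check with a final push.

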